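# Thread a reel on its stand's axle and lock it

### The arm

A 7-joint arm with a two-finger parallel gripper is mounted at the origin on a cart in front of the work surface, level with it; the furniture and walls round the work are solid. World frame = base frame: x ahead of the robot, y to its left, z up, the work surface at z = 0. Lengths are in m, angles in rad, forces in N, time in s.
With the tool pointing down it reaches from about 0.425 to 0.925 m from the base axis. Payload 6.8 kg.
Tool frame: the origin (TCP) lies midway between the tips of the shut fingers; the grasp point (between the pads) lies 19 mm behind it (bot.hold_point_z is the distance from the TCP to the grasp point, in m); z points along the fingers, y is the line along which they close (so a half turn about z gives the same grasp; the last joint's range is limited). The gripper opens to 85 mm and grips with 20 to 120 N. Pads are 22 mm wide; open, the fingers measure 114 mm over their backs; the gripper's body (76 mm by 85 mm) begins 54 mm behind the grasp point. The pads swing forward as they close: fully open they stand 13 mm farther back than shut.
Start: joints at [-1.402, 0.477, 0.022, 1.555, -0.011, 1.109, -0.083], TCP at [0.184, 0.649, 0.231] pointing down, gripper open.
Joint ranges: [-2.96, 2.96], [-0.34, 2.1], [-1.41, 1.46], [0.24, 2.44], [-1.37, 4.51], [0.17, 1.92], [-2.96, 2.96]. Speed limits (rad/s): [2.39, 2.39, 3.14, 3.14, 3.14, 3.14, 3.14].

### API

Orientations are given as a unit quaternion [w, x, y, z].
In Python, from station import bot gives the robot as it stands. The module is installed in compiled form; this text tells all that it offers.
- The arm moves only by the tool step_arm, never from a script. Its argument "increments" is a list that holds one entry, the list of rows, each a list of 7 numbers: the opening, from -1 (shut) to 1 (fully open), then the shift along the tool's x, y, z in mm, then the turn, a rotation vector about the tool's x, y, z in degrees. In form: [[[grip, x, y, z, ax, ay, az], ...]]. A call has 1 to 10 rows; each row is the pose to reach, as a shift and turn from the pose commanded when the call began, along the tool's axes at that moment; what a row does not reach only later rows make up. A row lasts 1/12 s, in which the tool goes at most 41.7 mm and 7.16 degrees, less where a joint would pass 70% of its speed; a pose out of reach is approached as far as the arm can. A call with a gripper value outside its range is refused whole. The fingers move at their own pace and stop on an object; "force" is the grip in N (left out, the last holds). Time passes only in rows, so rows that repeat a pose let the fingers close. It gives the time, the measured TCP pose, the force, the opening and the grip force at its end, in the units of the state.
- bot.get_obs(): the state, without advancing time (a new reading comes with each control period).
- bot.read_camera(name): name is "side" or "top"; returns a dict with "image" (480x640x3 uint8, red, green, blue), "camera_matrix" (3x3 intrinsics, pixels), "R" (3x3) and "t" (3): a world point X has camera coordinates R X + t. Camera axes: x right, y down, z forward; pixel columns grow to the right and rows downward; lengths in m; the calibration is good to about 2 mm. A picture is of the moment at which its call begins. There is no depth.
- bot.hand_in(): hands the job in; it is judged then, once.
The state is a dict: "t": time; "q": joint angles; "joint_vel": joint speeds; "joint_torque": joint torques, N m; "eef_pos": TCP position; "tool_rot": TCP orientation; "contact_force": force on the tool from outside, world axes, zero at the start; "torque": the same for the moment, N m; "gripper_width": opening from 0.0 (shut) to 1.0 (fully open); "grasp_force": force on a finger pad.
Only numpy, scipy, OpenCV 4.12 (cv2) and the standard library are available. Lean on these libraries where they do the work, as an engineer would, in place of code of your own. Each camera call takes 0.05 s, during which the arm holds its last target. There are 200 camera calls.

### The job

A full reel has been stood loosely between the cheeks of the reel stand, a little off the axle line. Slide the reel into line and push the axle by its knob through the reel and the far cheek until the knob is fully home against the guide and the reel hangs on the axle clear of the stand's floor; then press the keeper plate all the way down so that its fork locks in the axle's groove. Leave the other things on the bench as they are.

Things in the scene. Friction and masses are not known exactly. Their poses are not given: they have to be found in the camera images.
- stand: fixed grey steel reel stand: base plate x +-46, y -90 to 62 mm; two cheeks 8 mm thick, 66 mm high, bay between them y -23 to 23, its floor 10 mm above the bench; guide bushing 24 mm thick from the near cheek to y -83. Origin on the bench under the bay's middle; y = axle line, the way the axle is pushed in; z up. Near cheek x +-24, far cheek x -22 to 40 mm
- axle_line (a point): the axle line in the middle of the bay (stand frame 0, 0, 45 mm); the guide's hole is 15 mm, the far cheek's 16.6 mm across, both on this line along the stand's y
- axle: loose steel axle, 14 mm thick, 165 mm long, parked in the guide, knob outside. Origin on its axis at the shoulder under the knob; y points to the nose (it may roll about y). Knob 28 mm across, y -12 to 0; home when the shoulder meets the guide's end (stand y -83). Groove 8 mm wide, 8 mm thick at y 114 to 122; nose tapers from y 127 to 153 mm
- axle_tip (a point): end of the axle's nose, on its axis, 153 mm from the shoulder; 4.4 mm thick there
- reel: loose full reel on edge in the bay: eight-sided black flanges 60 mm across flats, 40 mm wide along its y (bore axis), about 0.2 kg. Origin in the middle of the bore, 30 mm above the floor it stands on. Bore 19 mm across; standing on the floor it is 5 mm below the axle line, and the axle's tapered nose lifts it
- keeper (a joint): keeper plate on the outer face of the far cheek, swings about an axis along the stand's y; 0 = down, its fork astride the axle's groove; grows as it is lifted (rad, to 1.1); stays where it is left
- keeper_hinge (a point): pivot of the keeper (stand frame 30, 35, 49 mm)
- keeper_tab (a point): middle of the upper face of the keeper's bent finger tab, 18 mm (x) by 21 mm (y), 73 mm from the pivot; with the keeper down it is at stand frame -43, 45.5, 60 mm
- tape_1: roll of black tape, 62 mm across, 19 mm high, lying flat; a bystander; origin under its middle
- driver_2: dark screwdriver, 141 mm, lying; a bystander; origin under its middle
There are look-alikes about, which are no part of the job. Leave any brown or pink look-alike of the reel alone.

How it is judged:
On the way, in this order (a step that is already met when the one before it is completed fails the run):
1. the axle's nose has passed through the reel's bore and into the far cheek (angle between the y axis of axle and the y axis of reel, either way round below 0.2 rad and x of reel in the frame of stand between -0.008 and 0.008 m and y of reel in the frame of stand between -0.006 and 0.006 m and x of axle_tip in the frame of stand between -0.005 and 0.005 m and z of axle_tip in the frame of stand between 0.04 and 0.05 m and y of axle_tip in the frame of stand above 0.03 m).
2. the axle is home, the reel hangs on it clear of the floor, the keeper is still up (angle between the y axis of axle and the y axis of reel, either way round below 0.2 rad and x of reel in the frame of stand between -0.008 and 0.008 m and y of reel in the frame of stand between -0.006 and 0.006 m and x of axle_tip in the frame of stand between -0.005 and 0.005 m and z of axle_tip in the frame of stand between 0.04 and 0.05 m and z of reel in the frame of stand above 0.0406 m and y of axle in the frame of stand above -0.0855 m and value of joint keeper above 0.3 rad), for 0.2 s.
At the end, for the whole second after the job is handed in: Axle on its line through guide, reel and far cheek (tip within 5 mm), knob shoulder within 2.5 mm of the guide; reel on it in the bay (within 8 mm across, 6 mm along), raised at least 0.6 mm off the stand's floor, at rest; keeper within 0.06 rad of fully down (angle between the y axis of axle and the y axis of reel, either way round below 0.2 rad and x of reel in the frame of stand between -0.008 and 0.008 m and y of reel in the frame of stand between -0.006 and 0.006 m and x of axle_tip in the frame of stand between -0.005 and 0.005 m and z of axle_tip in the frame of stand between 0.04 and 0.05 m and z of reel in the frame of stand above 0.0406 m and y of axle in the frame of stand above -0.0855 m and value of joint keeper below 0.06 rad and linear speed of each of reel, axle below 0.02 m/s); the robot touches nothing.
It fails at once if a bystander is moved more than 30 mm (distance of any of tape_1, driver_2 from where it was at the start of the episode above 0.03 m).
It also fails if it takes over 72 s, if anything falls off the work surface, if the arm or the gripper's body presses on something with over 40 N, if the wrist force passes 120 N, or if a joint passes its speed limit or range.

## Working session

There is one attempt and no reset: what is moved stays moved. The work goes in short steps, Python scripts to look and compute and a tool call to move; the robot and the scene stay as the last step left them, time stands still between calls to the robot, and variables do not carry over. Pictures are saved under pics/ and viewed, at most 10 in all, crops included, and the job is handed in when it is done.

Besides the shell and the picture viewer there is one more tool, called after ">>>" by a JSON object that holds its "api" and its "payload", one argument or row to a line. step_arm: Moves the arm, as the interface text tells. Its arguments: {"type":"object","properties":{"increments":{"type":"array"},"force":{"type":"number"}},"required":["increments"]}

```bash
mkdir -p pics; python3 - <<'E'
from station import bot
import cv2,pickle
o=bot.get_obs();print({k:o[k] for k in('t','eef_pos','tool_rot','gripper_width')})
for n in('side','top'):
    c=bot.read_camera(n);pickle.dump(c,open(n+'.pkl','wb'));cv2.imwrite(f'pics/{n}0.png',c['image'][...,::-1])
    print(n,c['camera_matrix'].round(1).tolist(),(-c['R'].T@c['t']).round(3),c['R'].round(2).tolist())
E
```

```text
{'t': 0.0, 'eef_pos': array([0.18429338, 0.64873511, 0.23031398]), 'tool_rot': array([-6.73239476e-05,  1.37925465e-01,  9.90442184e-01, -9.17892579e-04]), 'gripper_width': 0.9986085983579882}
side [[470.8, 0.0, 323.6], [0.0, 470.8, 246.2], [0.0, 0.0, 1.0]] [0.411 0.635 0.573] [[-0.99, -0.16, -0.02], [-0.08, 0.6, -0.8], [0.14, -0.78, -0.6]]
top [[454.2, 0.0, 316.2], [0.0, 454.2, 243.0], [0.0, 0.0, 1.0]] [ 0.425 -0.043  0.893] [[0.02, -1.0, -0.01], [-0.99, -0.02, -0.15], [0.15, 0.02, -0.99]]
```

View pics/side0.png

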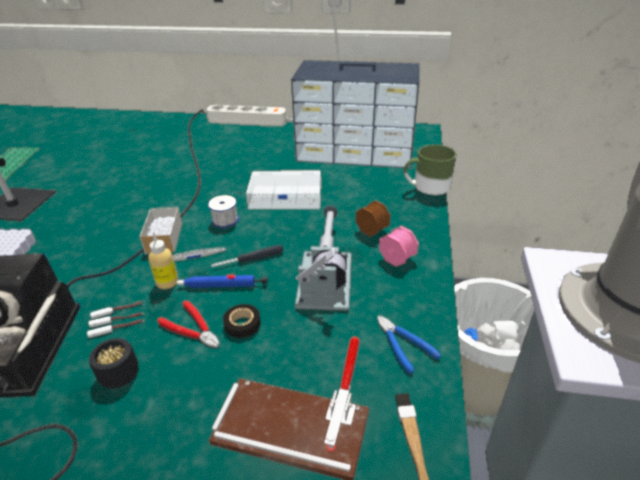

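View pics/top0.png

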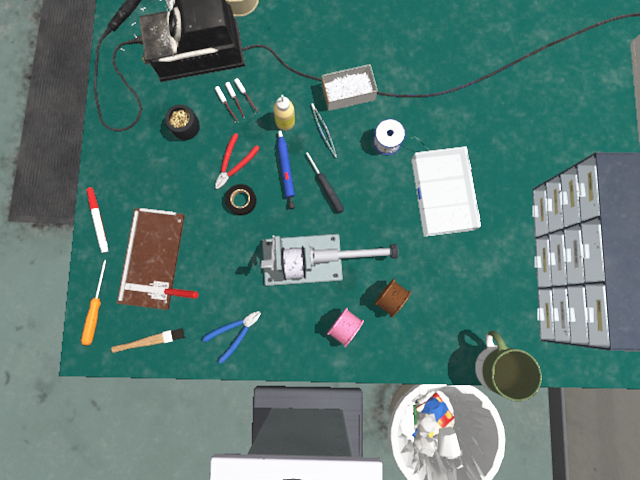

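The stand sits near top px (302,260), with the axle knob at (394,251), the tape at (240,199) and the driver at (325,183). In the side view the stand is near (325,280). I'll enlarge both crops.

```bash
cat > h.py <<'E'
import numpy as np,pickle
def cam(n):return pickle.load(open(n+'.pkl','rb'))
def ray(c,u,v):
    d=c['R'].T@np.linalg.solve(c['camera_matrix'],[u,v,1.]);return -c['R'].T@c['t'],d
def onz(c,u,v,z):
    o,d=ray(c,u,v);return o+d*(z-o[2])/d[2]
def proj(c,X):
    p=(np.atleast_2d(X)@c['R'].T+c['t'])@c['camera_matrix'].T;return p[:,:2]/p[:,2:]
def tri(c1,p1,c2,p2):
    A=[];b=[]
    for c,p in((c1,p1),(c2,p2)):
        o,d=ray(c,*p);d/=np.linalg.norm(d);P=np.eye(3)-np.outer(d,d);A.append(P);b.append(P@o)
    return np.linalg.lstsq(np.vstack(A),np.hstack(b),rcond=None)[0]
E
python3 - <<'E'
from h import *;import cv2
t=cam('top');s=cam('side')
a=cv2.resize(t['image'][222:298,250:410],None,fx=5,fy=5,interpolation=2)
b=cv2.resize(s['image'][195:320,285:365],None,fx=4.8,fy=4.8,interpolation=2)
cv2.imwrite('pics/tc.png',a[...,::-1]);cv2.imwrite('pics/sc.png',b[...,::-1])
E
```

```text
(no output)
```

View pics/tc.png

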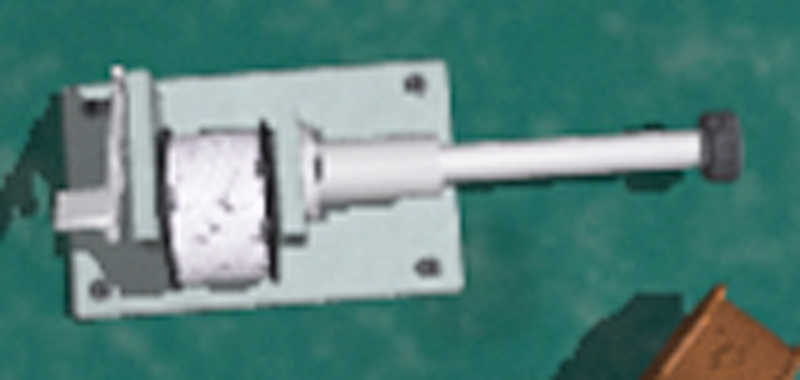

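View pics/sc.png

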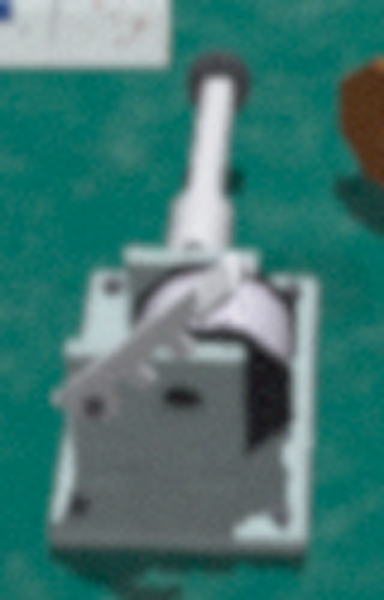

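The top crop shows the base plate corners at (65,88), (445,62), (463,290) and (75,318), and the axle running from (445,163) to the knob at (740,145). The reel windings are centred at about (218,208), clearly towards the robot, and the keeper is lifted with its tab at (85,210).

```bash
python3 - <<'E'
from h import *;from scipy.optimize import least_squares
t=cam('top');s=cam('side')
T=lambda p:(np.array(p)+.5)/5-.5+[250,222]
S=lambda p:(np.array(p)+.5)/4.8-.5+[285,195]
Rz=lambda a:np.array([[np.cos(a),-np.sin(a),0],[np.sin(a),np.cos(a),0],[0,0,1]])
loc=np.array([[46,-90,10],[-46,-90,10],[-46,62,10],[24,-23,66],[-24,-23,66]])/1e3
pt=T([[445,62],[463,290],[75,318],[276,0],[0,0]])[:3]
sl=np.array([[46,62,10],[-46,62,10],[-46,-90,10]])/1e3
ps=S([[50,545],[308,545],[320,278]])
f=lambda p:np.r_[(proj(t,loc[:3]@Rz(p[2]).T+[p[0],p[1],0])-pt).ravel(),(proj(s,sl@Rz(p[2]).T+[p[0],p[1],0])-ps).ravel()]
r=least_squares(f,[.4,0,0]);p=r.x;print('stand',p,f(p).round(1))
r2=least_squares(lambda p:f(p)[:6],[.4,0,0]);print('top only',r2.x,r2.fun.round(1))
np.save('stand.npy',r2.x);p=r2.x
inv=lambda X:(Rz(p[2]).T@(np.array(X)-[p[0],p[1],0])*1e3).round(1)
print('knob end axis(z45)',inv(onz(t,*T([740,146]),.045)),'knob shoulder',inv(onz(t,*T([703,149]),.045)))
print('axle pt',inv(onz(t,*T([500,161]),.045)), 'knob in world',onz(t,*T([740,146]),.045))
for q in([165,130],[170,287],[262,128],[278,280]):print('reel edges z45',inv(onz(t,*T(q),.045)))
print('reel mid top z70',inv(onz(t,*T([218,208]),.07)))
X=tri(t,T([85,212]),s,S([222,282]));print('tab',inv(X))
print('side proj expected of pivots',(proj(s,(np.array([.03,.035,.049])@Rz(p[2]).T+[p[0],p[1],0]))))
for a in np.arange(.5,1.15,.1):
  L=np.array([30-73*np.cos(a)+11*np.sin(a),45.5,49+73*np.sin(a)+11*np.cos(a)])/1e3
  W=L@Rz(p[2]).T+[p[0],p[1],0];print(a.round(1),L.round(3),((proj(t,W)-[250,222])*5).round(),((proj(s,W)-[285,195])*4.8).round())
E
```

```text
stand [0.52149473 0.01283293 0.09103524] [-0.1 -1.   0.1  0.  -0.5  0.1 -0.  -1.4  0.6  0.6  0.3  0.5]
top only [0.52106095 0.01247502 0.08721744] [ 0.2 -0.6  0.2  0.4 -0.4  0.2]
knob end axis(z45) [  -0.6 -195.8   45. ] knob shoulder [  -0.8 -181.9   45. ]
axle pt [  -0.  -105.6   45. ] knob in world [ 0.53752844 -0.18265524  0.045     ]
reel edges z45 [20.4 19.4 45. ]
reel edges z45 [-38.8  20.9  45. ]
reel edges z45 [ 18.6 -17.1  45. ]
reel edges z45 [-38.9 -19.5  45. ]
reel mid top z70 [-13.1  -0.2  70. ]
tab [-15.1  43.4 112.2]
side proj expected of pivots [[305.24095187 278.99342216]]
0.5 [-0.029  0.046  0.094] [[ 85. 252.]] [[263. 329.]]
0.6 [-0.024  0.046  0.099] [[ 83. 237.]] [[249. 316.]]
0.7 [-0.019  0.046  0.104] [[ 80. 221.]] [[233. 303.]]
0.8 [-0.013  0.046  0.109] [[ 78. 203.]] [[215. 292.]]
0.9 [-0.007  0.046  0.113] [[ 75. 184.]] [[196. 281.]]
1.0 [-0.     0.046  0.116] [[ 73. 164.]] [[176. 273.]]
1.1 [0.007 0.046 0.119] [[ 71. 143.]] [[155. 266.]]
```

```bash
cat > go.py <<'E'
# usage: go.py x y z yaw : increments to stand-frame TCP target (mm), tool y axis at yaw deg from stand x, pointing down
import sys;from h import *;from station import bot
from scipy.spatial.transform import Rotation as R
p=np.load('stand.npy');o=bot.get_obs()
x,y,z,yaw=map(float,sys.argv[1:5])
Rs=R.from_euler('z',p[2]);q=R.from_quat(np.roll(o['tool_rot'],-1))
tgt=Rs.apply(np.array([x,y,z])/1e3)+[p[0],p[1],0]
a=np.radians(yaw);ty=np.array([np.cos(a),np.sin(a),0]);tz=np.array([0,0,-1.]);tx=np.cross(ty,tz)
qt=Rs*R.from_matrix(np.c_[tx,ty,tz])
print('t',o['t'],'stand now',(Rs.inv().apply(o['eef_pos']-[p[0],p[1],0])*1e3).round(1),'F(stand)',Rs.inv().apply(o['contact_force']).round(1),'grip',round(o['gripper_width'],3),o['grasp_force'],'q',o['q'].round(2))
print('shift',(q.inv().apply(tgt-o['eef_pos'])*1e3).round(1),'turn',np.degrees((q.inv()*qt).as_rotvec()).round(1))
print('tool axes in stand',(Rs.inv()*q).as_matrix().round(3).tolist())
E
python3 go.py -10 -8 190 0
```

```text
t 0.1 stand now [-280.   663.2  230.4] F(stand) [-0.1  0.4  0.2] grip 0.998 0.0 q [-1.4   0.48  0.02  1.56 -0.01  1.11 -0.08]
shift [-491.3 -531.1   41.3] turn [-0.1  0.1 69.1]
tool axes in stand [[-0.934, 0.356, -0.0], [0.356, 0.934, -0.002], [-0.0, -0.002, -1.0]]
```

>>> {"api": "step_arm", "payload": {
  "increments": [
    [[1,-491,-531,41,0,0,69],[1,-491,-531,41,0,0,69],[1,-491,-531,41,0,0,69],[1,-491,-531,41,0,0,69],[1,-491,-531,41,0,0,69],[1,-491,-531,41,0,0,69],[1,-491,-531,41,0,0,69],[1,-491,-531,41,0,0,69],[1,-491,-531,41,0,0,69],[1,-491,-531,41,0,0,69]]
  ],
  "force": 20
}}

```text
t: 0.93
eef_pos: [0.3729, 0.2762, 0.2075]
tool_rot: [-0.0, 0.677, 0.736, -0.0]
contact_force: [1.0, 0.8, 0.4]
gripper_width: 1.0
grasp_force: 0.0
```

```bash
python3 go.py -10 -8 190 0
```

```text
t 0.9333 stand now [-124.6  275.7  207.5] F(stand) [1.1 0.7 0.4] grip 1.0 0.0 q [-1.12  0.15  0.39  2.09 -0.07  0.91 -0.61]
shift [-283.3  115.6   17.5] turn [-0.  -0.  -0.2]
tool axes in stand [[0.004, 1.0, -0.0], [1.0, -0.004, 0.0], [0.0, -0.0, -1.0]]
```

>>> {"api": "step_arm", "payload": {
  "increments": [
    [[1,-283,115,17,0,0,0],[1,-283,115,17,0,0,0],[1,-283,115,17,0,0,0],[1,-283,115,17,0,0,0],[1,-283,115,17,0,0,0],[1,-283,115,17,0,0,0],[1,-283,115,17,0,0,0],[1,-283,115,17,0,0,0],[1,-283,115,17,0,0,0],[1,-283,115,17,0,0,0]]
  ]
}}

```text
t: 1.77
eef_pos: [0.5123, 0.0061, 0.1903]
tool_rot: [-0.0, 0.676, 0.737, -0.0]
contact_force: [-0.1, -0.2, -0.4]
gripper_width: 1.004
grasp_force: 0.0
```

```bash
python3 go.py -10 -8 26 0
```

```text
t 1.7667 stand now [ -9.3  -5.6 190.3] F(stand) [-0.1 -0.2 -0.4] grip 1.004 0.0 q [-0.61  0.28  0.57  2.01 -0.19  0.9   0.15]
shift [ -2.4  -0.5 164.3] turn [-0.1  0.   0. ]
tool axes in stand [[-0.0, 1.0, -0.001], [1.0, 0.0, -0.0], [-0.0, -0.001, -1.0]]
```

>>> {"api": "step_arm", "payload": {
  "increments": [
    [[1,-2,0,40,0,0,0],[1,-2,0,75,0,0,0],[1,-2,0,100,0,0,0],[1,-2,0,115,0,0,0],[1,-2,0,125,0,0,0],[1,-2,0,135,0,0,0],[1,-2,0,145,0,0,0],[1,-2,0,152,0,0,0],[1,-2,0,158,0,0,0],[1,-2,0,158,0,0,0]]
  ]
}}

```text
t: 2.6
eef_pos: [0.5124, 0.0049, 0.032]
tool_rot: [-0.0, 0.675, 0.738, -0.0]
contact_force: [0.7, -0.0, 0.3]
gripper_width: 0.999
grasp_force: 0.0
```

```bash
python3 go.py -10 -8 26 0; python3 - <<'E'
from station import bot
import cv2,pickle
for n in('side','top'):
    c=bot.read_camera(n);pickle.dump(c,open(n+'.pkl','wb'))
cv2.imwrite('pics/sc2.png',cv2.resize(c['image'][222:298,250:410],None,fx=5,fy=5,interpolation=2)[...,::-1])
c=pickle.load(open('side.pkl','rb'))
cv2.imwrite('pics/sc2.png',cv2.resize(c['image'][195:320,265:385],None,fx=4.8,fy=4.8,interpolation=2)[...,::-1])
E
```

```text
t 2.6 stand now [-9.3 -6.7 32. ] F(stand) [ 0.7 -0.1  0.3] grip 0.999 0.0 q [-0.46  0.54  0.42  2.11 -0.4   0.57  0.34]
shift [-1.3 -0.7  6. ] turn [-0.  -0.   0.2]
tool axes in stand [[-0.003, 1.0, -0.001], [1.0, 0.003, 0.0], [0.0, -0.001, -1.0]]
```

View pics/sc2.png

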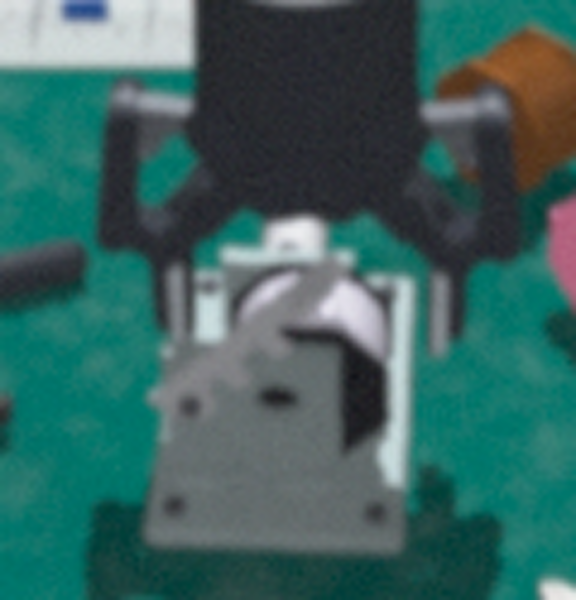

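The fingers straddle the reel, at crop px (178,300) and (440,310), and the keeper is untouched at (250,340). Next I lower slightly and close.

>>> {"api": "step_arm", "payload": {
  "increments": [
    [[1,-1,0,4,0,0,0],[0.4,-1,0,6,0,0,0],[0.2,-1,0,6,0,0,0],[0,-1,0,6,0,0,0],[0,-1,0,6,0,0,0],[0,-1,0,6,0,0,0],[0,-1,0,6,0,0,0],[0,-1,0,6,0,0,0]]
  ],
  "force": 20
}}

```text
t: 3.37
eef_pos: [0.5128, 0.0037, 0.0267]
tool_rot: [0.0, 0.675, 0.738, -0.0]
contact_force: [0.4, -1.5, -0.8]
gripper_width: 0.698
grasp_force: 22.4
```

```bash
python3 go.py 0 -8 26 0
```

```text
t 3.3667 stand now [-9.  -8.  26.7] F(stand) [ 0.2 -1.5 -0.8] grip 0.698 22.385269612132106 q [-0.46  0.55  0.41  2.11 -0.41  0.56  0.34]
shift [-0.   9.   0.7] turn [-0.   0.   0.1]
tool axes in stand [[-0.002, 1.0, -0.0], [1.0, 0.002, -0.0], [-0.0, -0.0, -1.0]]
```

>>> {"api": "step_arm", "payload": {
  "increments": [
    [[0,0,2,0,0,0,0],[0,0,4,0,0,0,0],[0,0,6,0,0,0,0],[0,0,8,0,0,0,0],[0,0,9,0,0,0,0],[0,0,9,0,0,0,0]]
  ]
}}

```text
t: 3.87
eef_pos: [0.5223, 0.0047, 0.0267]
tool_rot: [0.0, 0.675, 0.738, 0.0]
contact_force: [0.8, -0.1, -0.6]
gripper_width: 0.696
grasp_force: 22.4
```

```bash
python3 go.py 0 -8 26 0
```

```text
t 3.8667 stand now [ 0.6 -7.9 26.7] F(stand) [ 0.8 -0.2 -0.6] grip 0.696 22.449072563904338 q [-0.45  0.56  0.41  2.09 -0.41  0.57  0.34]
shift [-0.1 -0.6  0.7] turn [0.  0.  0.1]
tool axes in stand [[-0.003, 1.0, 0.001], [1.0, 0.003, -0.0], [-0.0, 0.001, -1.0]]
```

>>> {"api": "step_arm", "payload": {
  "increments": [
    [[1,0,0,0,0,0,0],[1,0,0,0,0,0,0],[1,0,0,0,0,0,0],[1,0,0,0,0,0,0],[1,0,0,-20,0,0,0],[1,0,0,-50,0,0,0],[1,0,0,-90,0,0,0],[1,0,0,-130,0,0,0],[1,0,0,-150,0,0,0],[1,0,0,-150,0,0,0]]
  ]
}}

```text
t: 4.7
eef_pos: [0.5248, 0.0045, 0.1814]
tool_rot: [0.002, 0.675, 0.738, 0.004]
contact_force: [0.9, 0.5, 0.1]
gripper_width: 0.998
grasp_force: 0.0
```

```bash
python3 go.py 0 -222 150 0
```

```text
t 4.7 stand now [  3.1  -8.2 181.4] F(stand) [0.9 0.4 0.1] grip 0.998 0.0 q [-0.6   0.32  0.58  2.   -0.23  0.88  0.19]
shift [-213.8   -3.8   31.1] turn [ 0.5 -0.1  0.1]
tool axes in stand [[-0.002, 1.0, 0.009], [1.0, 0.002, 0.001], [0.001, 0.009, -1.0]]
```

>>> {"api": "step_arm", "payload": {
  "increments": [
    [[-1,-40,-4,10,0,0,0],[-1,-80,-4,20,0,0,0],[-1,-120,-4,30,0,0,0],[-1,-160,-4,30,0,0,0],[-1,-200,-4,30,0,0,0],[-1,-214,-4,30,0,0,0],[-1,-214,-4,30,0,0,0],[-1,-214,-4,30,0,0,0]]
  ]
}}

```text
t: 5.37
eef_pos: [0.5362, -0.2097, 0.1458]
tool_rot: [-0.001, 0.676, 0.737, -0.0]
contact_force: [-0.6, -0.1, -0.2]
gripper_width: 0.003
grasp_force: 0.0
```

```bash
python3 go.py 0 -222 30 0; python3 - <<'E'
from station import bot
import cv2,pickle
for n in('side','top'):
    c=bot.read_camera(n);pickle.dump(c,open(n+'.pkl','wb'))
b=cv2.resize(c['image'][222:298,250:410],None,fx=5,fy=5,interpolation=2)[...,::-1]
cv2.imwrite('pics/tc3.png',b)
E
```

```text
t 5.3667 stand now [  -4.3 -222.6  145.8] F(stand) [-0.6 -0.  -0.2] grip 0.003 0.0 q [-0.17  0.46  0.57  1.91 -0.32  0.87  0.65]
shift [  0.6   4.5 115.8] turn [-0.1 -0.   0. ]
tool axes in stand [[-0.0, 1.0, -0.001], [1.0, 0.0, 0.0], [0.0, -0.001, -1.0]]
```

View pics/tc3.png

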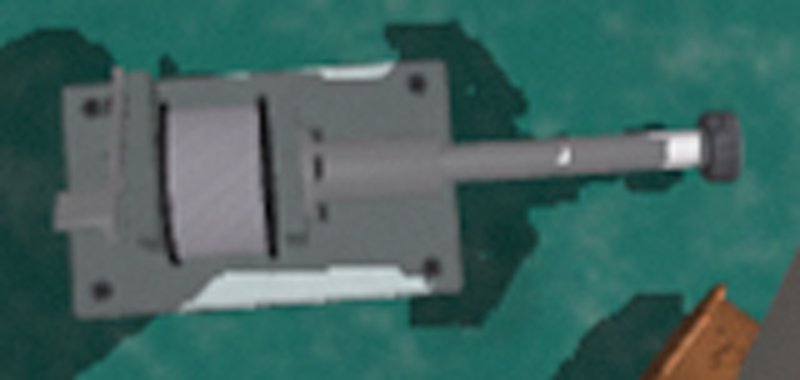

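The reel is now centred on the axle line at about crop (217,181), and the keeper is unchanged. Next I lower behind the knob.

>>> {"api": "step_arm", "payload": {
  "increments": [
    [[-1,0,4,35,0,0,0],[-1,0,4,70,0,0,0],[-1,0,4,95,0,0,0],[-1,0,4,110,0,0,0],[-1,0,4,115,0,0,0],[-1,0,4,115,0,0,0]]
  ]
}}

```text
t: 5.97
eef_pos: [0.5403, -0.2066, 0.0304]
tool_rot: [-0.001, 0.674, 0.739, -0.0]
contact_force: [0.1, 0.1, 0.0]
gripper_width: 0.001
grasp_force: 0.0
```

>>> {"api": "step_arm", "payload": {
  "increments": [
    [[-1,4,0,0,0,0,0],[-1,8,0,0,0,0,0],[-1,12,0,0,0,0,0],[-1,16,0,0,0,0,0],[-1,20,0,0,0,0,0],[-1,25,0,0,0,0,0],[-1,30,0,0,0,0,0],[-1,35,0,0,0,0,0],[-1,40,0,0,0,0,0],[-1,40,0,0,0,0,0]]
  ]
}}

```text
t: 6.8
eef_pos: [0.54, -0.1765, 0.0349]
tool_rot: [0.007, 0.677, 0.736, -0.001]
contact_force: [0.9, -16.3, 9.1]
gripper_width: -0.001
grasp_force: 8.1
```

```bash
python3 go.py 0 -104 30 0
```

```text
t 6.8 stand now [   2.4 -189.9   34.9] F(stand) [ -0.6 -16.3   9.1] grip -0.001 8.121276944875717 q [-0.16  0.61  0.48  1.99 -0.45  0.63  0.69]
shift [85.9 -2.7  3.9] turn [ 0.5  0.6 -0.2]
tool axes in stand [[0.003, 1.0, 0.008], [1.0, -0.003, -0.011], [-0.011, 0.008, -1.0]]
```

```bash
python3 - <<'E'
from station import bot
import cv2,pickle,numpy as np
ims=[]
for n,(a,b,c,d) in dict(side=(195,320,265,385),top=(215,305,250,410)).items():
    k=bot.read_camera(n);pickle.dump(k,open(n+'.pkl','wb'))
    ims.append(cv2.resize(k['image'][a:b,c:d],None,fx=4,fy=4,interpolation=2)[...,::-1][:360])
s=cv2.resize(ims[0],None,fx=.4,fy=.4) if 0 else ims[0]
w=640;o=np.zeros((600,800,3),np.uint8);k=pickle.load(open('side.pkl','rb'))['image']
t=ims[1];o[:t.shape[0],:w]=t[:, :w]
s=cv2.resize(k[195:255,300:380],None,fx=4,fy=4,interpolation=2)[...,::-1];o[360:600,:320]=s
s=cv2.resize(k[250:310,290:370],None,fx=4,fy=4,interpolation=2)[...,::-1];o[360:600,330:650]=s
cv2.imwrite('pics/p4.png',o)
E
```

```text
(no output)
```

View pics/p4.png

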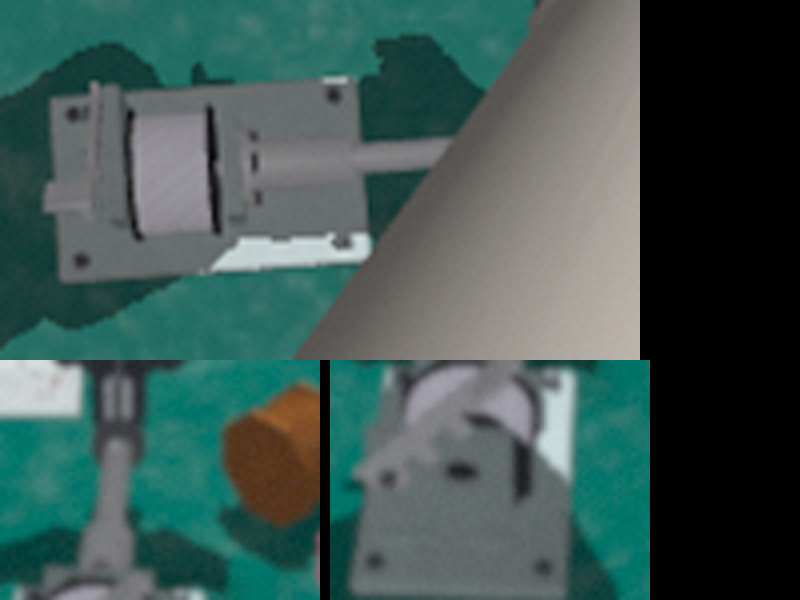

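```bash
python3 - <<'E'
from h import *
from scipy.spatial.transform import Rotation as R
p=np.load('stand.npy');t=cam('top');s=cam('side')
W=lambda L:R.from_euler('z',p[2]).apply(np.array(L,float)/1e3)+[p[0],p[1],0]
inv=lambda X:(R.from_euler('z',p[2]).inv().apply(X-[p[0],p[1],0])*1e3).round(1)
T=lambda q:(np.array(q)+.5)/4-.5+[250,215]
for q in([130,110],[134,238],[209,105],[217,237]):print(inv(onz(t,*T(q),.045)))
print('guide',inv(onz(t,*T([355,141]),.055)),inv(onz(t,*T([358,179]),.055)))
for y in(-190,-182,-175,-168,-160):print(y,proj(s,W([0,y,45])).round(1), 'knob bottom shoulder',proj(s,W([0,y,31])).round(1))
# rows of dark knob along axle in side image
im=s['image'].astype(int)
for v in range(205,232):
    u=int(round(np.interp(v,[212,240],[330,326]))); print(v,u,im[v,u-10:u+11:2].sum(1).tolist() if 0 else im[v,u].tolist(),end='; ')
E
```

```text
[30.9 19.7 45. ]
[-29.6  21.3  45. ]
[ 30.7 -17.7  45. ]
[-31.8 -17.5  45. ]
guide [  7.5 -84.7  55. ] [-10.3 -84.7  55. ]
-190 [[331.2 209.2]] knob bottom shoulder [[331.3 214.8]]
-182 [[331.  211.3]] knob bottom shoulder [[331.1 217. ]]
-175 [[330.8 213.2]] knob bottom shoulder [[330.9 218.9]]
-168 [[330.6 215. ]] knob bottom shoulder [[330.7 220.8]]
-160 [[330.3 217.2]] knob bottom shoulder [[330.4 223. ]]
205 330 [102, 106, 111]; 206 330 [105, 110, 112]; 207 330 [102, 108, 109]; 208 330 [97, 102, 107]; 209 330 [85, 87, 93]; 210 330 [69, 72, 77]; 211 330 [64, 67, 72]; 212 330 [65, 63, 68]; 213 330 [66, 68, 74]; 214 330 [85, 85, 89]; 215 330 [103, 106, 109]; 216 329 [126, 129, 132]; 217 329 [125, 123, 127]; 218 329 [122, 123, 127]; 219 329 [118, 120, 123]; 220 329 [122, 123, 125]; 221 329 [119, 119, 124]; 222 329 [122, 122, 125]; 223 328 [120, 121, 123]; 224 328 [116, 118, 120]; 225 328 [117, 119, 122]; 226 328 [123, 123, 127]; 227 328 [121, 120, 123]; 228 328 [122, 122, 126]; 229 328 [122, 123, 126]; 230 327 [122, 122, 126]; 231 327 [119, 121, 124];
```

>>> {"api": "step_arm", "payload": {
  "increments": [
    [[-1,-20,0,0,0,0,0],[-1,-25,-1,0,0,0,0],[-1,-25,-1,5,0,0,0],[-1,-25,-1,7,0,0,0],[-1,-25,-1,7,0,0,0]]
  ]
}}

```text
t: 7.32
eef_pos: [0.538, -0.1918, 0.0237]
tool_rot: [-0.001, 0.674, 0.739, 0.0]
contact_force: [-0.3, -0.1, -0.2]
gripper_width: 0.002
grasp_force: 0.0
```

```bash
python3 go.py -1 -190 23 0
```

```text
t 7.3167 stand now [  -0.9 -205.    23.7] F(stand) [-0.3 -0.1 -0.2] grip 0.002 0.0 q [-0.11  0.63  0.46  1.97 -0.46  0.64  0.73]
shift [15.  -0.   0.8] turn [-0.1 -0.1  0.2]
tool axes in stand [[-0.004, 1.0, -0.002], [1.0, 0.004, 0.002], [0.002, -0.002, -1.0]]
```

>>> {"api": "step_arm", "payload": {
  "increments": [
    [[-1,8,0,0,0,0,0],[-1,14,0,0,0,0,0],[-1,17,0,0,0,0,0],[-1,20,0,0,0,0,0],[-1,23,0,0,0,0,0],[-1,26,0,0,0,0,0],[-1,28,0,0,0,0,0],[-1,28,0,0,0,0,0]]
  ]
}}

```text
t: 7.98
eef_pos: [0.5362, -0.1656, 0.0248]
tool_rot: [0.0, 0.675, 0.738, 0.0]
contact_force: [-0.2, -1.8, 1.6]
gripper_width: 0.001
grasp_force: 0.8
```

```bash
python3 go.py -1 -177 23 0
```

```text
t 7.9833 stand now [  -0.4 -178.7   24.8] F(stand) [-0.3 -1.8  1.6] grip 0.001 0.8297482039779425 q [-0.16  0.62  0.46  2.   -0.46  0.62  0.69]
shift [ 1.7 -0.6  1.8] turn [0.  0.  0.2]
tool axes in stand [[-0.003, 1.0, 0.0], [1.0, 0.003, -0.0], [-0.0, 0.0, -1.0]]
```

It now moves with under 2 N of resistance, so I'll carry on.

>>> {"api": "step_arm", "payload": {
  "increments": [
    [[-1,4,0,0,0,0,0],[-1,8,0,0,0,0,0],[-1,11,0,1,0,0,0],[-1,14,0,1,0,0,0],[-1,17,0,1,0,0,0],[-1,20,0,1,0,0,0],[-1,23,0,1,0,0,0],[-1,26,0,1,0,0,0],[-1,28,0,1,0,0,0],[-1,28,0,1,0,0,0]]
  ]
}}

```text
t: 8.82
eef_pos: [0.5336, -0.1372, 0.0237]
tool_rot: [-0.0, 0.674, 0.738, 0.0]
contact_force: [-0.2, 0.4, 0.3]
gripper_width: 0.001
grasp_force: 0.1
```

```bash
python3 go.py -1 -150 23 0
```

```text
t 8.8167 stand now [  -0.6 -150.2   23.7] F(stand) [-0.1  0.4  0.3] grip 0.001 0.09007229469716549 q [-0.21  0.61  0.46  2.02 -0.46  0.61  0.65]
shift [ 0.2 -0.4  0.7] turn [-0.  -0.   0.2]
tool axes in stand [[-0.003, 1.0, -0.0], [1.0, 0.003, 0.0], [0.0, -0.0, -1.0]]
```

>>> {"api": "step_arm", "payload": {
  "increments": [
    [[-1,4,0,0,0,0,0],[-1,7,0,0,0,0,0],[-1,10,0,0,0,0,0],[-1,13,0,0,0,0,0],[-1,16,0,0,0,0,0],[-1,19,0,0,0,0,0],[-1,22,0,0,0,0,0],[-1,25,0,0,0,0,0],[-1,27,0,0,0,0,0],[-1,27,0,0,0,0,0]]
  ]
}}

```text
t: 9.65
eef_pos: [0.5311, -0.1101, 0.0236]
tool_rot: [-0.0, 0.674, 0.738, 0.0]
contact_force: [0.4, -0.7, 0.0]
gripper_width: -0.002
grasp_force: 0.2
```

```bash
python3 go.py -1 -107 23 0;  python3 - <<'E'
from station import bot
import cv2
k=bot.read_camera('side')['image']
cv2.imwrite('pics/s5.png',cv2.resize(k[195:320,265:385],None,fx=4.8,fy=4.8,interpolation=2)[...,::-1])
E
```

```text
t 9.65 stand now [  -0.7 -123.    23.6] F(stand) [ 0.3 -0.8  0. ] grip -0.002 0.17896346049383283 q [-0.27  0.6   0.46  2.04 -0.47  0.6   0.61]
shift [16.  -0.3  0.6] turn [-0.  -0.   0.2]
tool axes in stand [[-0.003, 1.0, -0.0], [1.0, 0.003, 0.001], [0.001, -0.0, -1.0]]
```

View pics/s5.png

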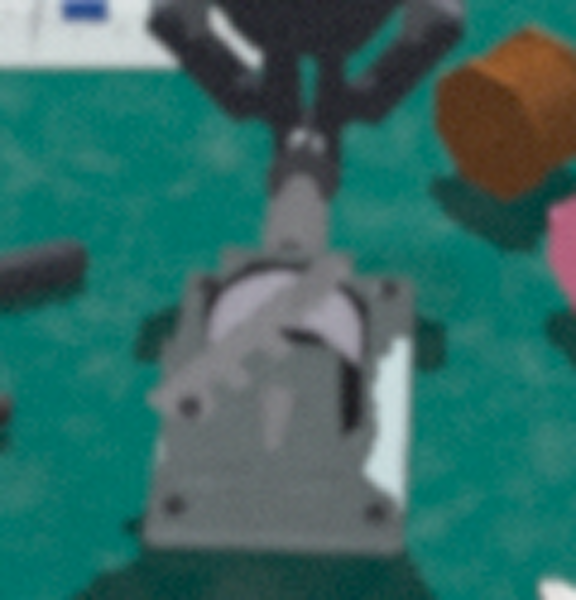

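The nose protrudes through the far cheek at (277,415), the reel is on the axle and the keeper is still up. Now I push it home.

>>> {"api": "step_arm", "payload": {
  "increments": [
    [[-1,3,0,0,0,0,0],[-1,6,0,0,0,0,0],[-1,9,0,0,0,0,0],[-1,12,0,0,0,0,0],[-1,14,0,0,0,0,0],[-1,16,0,0,0,0,0],[-1,18,0,0,0,0,0],[-1,20,0,0,0,0,0],[-1,20,0,0,0,0,0],[-1,20,0,0,0,0,0]]
  ]
}}

```text
t: 10.53
eef_pos: [0.5296, -0.0941, 0.0238]
tool_rot: [0.002, 0.676, 0.737, -0.001]
contact_force: [1.5, -9.6, -3.7]
gripper_width: -0.001
grasp_force: 4.7
```

```bash
python3 go.py -1 -100 23 0
```

```text
t 10.5333 stand now [  -0.8 -107.    23.8] F(stand) [ 0.6 -9.7 -3.7] grip -0.001 4.726032167673111 q [-0.3   0.6   0.47  2.06 -0.47  0.59  0.57]
shift [ 7.  -0.2  0.8] turn [0.1 0.2 0. ]
tool axes in stand [[-0.0, 1.0, 0.001], [1.0, 0.0, -0.004], [-0.004, 0.001, -1.0]]
```

>>> {"api": "step_arm", "payload": {
  "increments": [
    [[-1,2,0,0,0,0,0],[-1,4,0,0,0,0,0],[-1,6,0,0,0,0,0],[-1,6,0,0,0,0,0],[-1,6,0,0,0,0,0]]
  ]
}}

```text
t: 10.95
eef_pos: [0.5296, -0.0941, 0.0241]
tool_rot: [0.005, 0.677, 0.736, -0.002]
contact_force: [3.4, -23.5, -9.1]
gripper_width: -0.002
grasp_force: 12.0
```

```bash
python3 go.py -1 -100 23 0
```

```text
t 10.95 stand now [  -0.8 -106.9   24.1] F(stand) [  1.3 -23.7  -9.1] grip -0.002 11.965889632701874 q [-0.31  0.6   0.47  2.06 -0.46  0.58  0.56]
shift [ 6.9 -0.3  1. ] turn [ 0.2  0.6 -0.3]
tool axes in stand [[0.004, 1.0, 0.004], [1.0, -0.004, -0.011], [-0.011, 0.004, -1.0]]
```

That is a hard stop, so the axle is home. I back off, rise, and move over the tab.

>>> {"api": "step_arm", "payload": {
  "increments": [
    [[-1,-15,0,0,0,0,0],[-1,-40,0,0,0,0,0],[-1,-45,0,-20,0,0,0],[-1,-45,0,-60,0,0,0],[-1,-45,0,-100,0,0,0],[-1,-45,0,-140,0,0,0],[-1,-45,0,-150,0,0,0],[-1,-45,0,-150,0,0,0]]
  ]
}}

```text
t: 11.62
eef_pos: [0.5351, -0.1297, 0.1771]
tool_rot: [0.002, 0.674, 0.738, 0.003]
contact_force: [0.3, -0.3, -0.3]
gripper_width: -0.0
grasp_force: 0.0
```

```bash
python3 go.py -20 46 150 0; python3 - <<'E'
from station import bot
import cv2,pickle,numpy as np
ims=[]
for n,(a,b,c,d) in dict(side=(195,320,285,365),top=(222,298,250,350)).items():
    k=bot.read_camera(n);pickle.dump(k,open(n+'.pkl','wb'))
    ims.append(cv2.resize(k['image'][a:b,c:d],None,fx=4,fy=4,interpolation=2)[...,::-1])
o=np.zeros((500,730,3),np.uint8);o[:500,:320]=ims[0];o[:304,325:725]=ims[1];cv2.imwrite('pics/p6.png',o)
E
```

```text
t 11.6167 stand now [   1.6 -142.9  177.1] F(stand) [ 0.3 -0.3 -0.3] grip -0.0 0.0 q [-0.37  0.38  0.63  1.95 -0.29  0.9   0.49]
shift [189.  -21.2  27. ] turn [ 0.4 -0.   0.2]
tool axes in stand [[-0.003, 1.0, 0.007], [1.0, 0.003, 0.0], [0.0, 0.007, -1.0]]
```

View pics/p6.png

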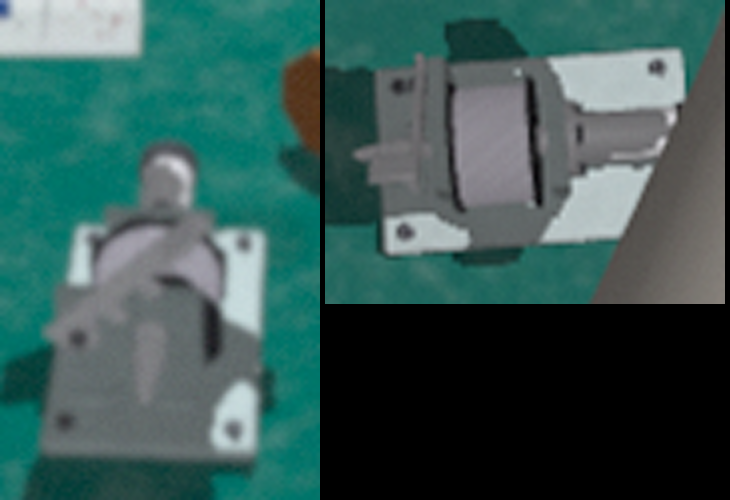

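The side part shows the knob home at the guide (168,160), the nose out at (148,360) and the keeper still up. Next I go above the tab.

>>> {"api": "step_arm", "payload": {
  "increments": [
    [[-1,40,-10,0,0,0,0],[-1,80,-20,0,0,0,0],[-1,120,-22,0,0,0,0],[-1,160,-22,0,0,0,0],[-1,189,-22,10,0,0,0],[-1,189,-22,25,0,0,0],[-1,189,-22,40,0,0,0],[-1,189,-22,45,0,0,0],[-1,189,-22,45,0,0,0]]
  ]
}}

```text
t: 12.47
eef_pos: [0.4919, 0.0559, 0.1263]
tool_rot: [-0.001, 0.675, 0.738, -0.003]
contact_force: [0.1, 0.1, -0.1]
gripper_width: -0.001
grasp_force: 0.0
```

```bash
python3 go.py -22 46 105 0
```

```text
t 12.4667 stand now [-25.3  45.8 126.3] F(stand) [ 0.1  0.1 -0.1] grip -0.001 0.0 q [-0.7   0.36  0.56  2.1  -0.28  0.75  0.13]
shift [ 0.2  3.4 21.2] turn [-0.3  0.1  0.1]
tool axes in stand [[-0.003, 1.0, -0.005], [1.0, 0.003, -0.002], [-0.002, -0.005, -1.0]]
```

>>> {"api": "step_arm", "payload": {
  "increments": [
    [[-1,0,2,12,0,0,0],[-1,0,1,20,0,0,0],[-1,0,0,26,0,0,0],[-1,0,-3,32,0,0,0],[-1,0,-7,38,0,0,0],[-1,0,-10,43,0,0,0],[-1,0,-12,48,0,0,0],[-1,0,-14,53,0,0,0],[-1,0,-15,57,0,0,0],[-1,0,-15,57,0,0,0]]
  ]
}}

```text
t: 13.3
eef_pos: [0.4778, 0.0543, 0.0705]
tool_rot: [-0.001, 0.675, 0.738, -0.001]
contact_force: [0.3, 1.0, 0.9]
gripper_width: -0.001
grasp_force: 0.0
```

```bash
python3 go.py -43 46 60 0
```

```text
t 13.3 stand now [-39.4  45.5  70.5] F(stand) [0.4 0.9 0.9] grip -0.001 0.0 q [-0.65  0.44  0.5   2.17 -0.36  0.62  0.2 ]
shift [ 0.5 -3.6 10.5] turn [-0.1  0.   0.1]
tool axes in stand [[-0.002, 1.0, -0.002], [1.0, 0.002, -0.0], [-0.0, -0.002, -1.0]]
```

>>> {"api": "step_arm", "payload": {
  "increments": [
    [[-1,0,-1,3,0,0,0],[-1,0,-2,6,0,0,0],[-1,0,-3,9,0,0,0],[-1,0,-3,12,0,0,0],[-1,0,-3,15,0,0,0],[-1,0,-3,16,0,0,0],[-1,0,-3,16,0,0,0]]
  ]
}}

```text
t: 13.88
eef_pos: [0.4767, 0.0548, 0.0582]
tool_rot: [-0.001, 0.675, 0.738, 0.001]
contact_force: [-11.2, -0.4, 44.1]
gripper_width: 0.002
grasp_force: 22.0
```

```bash
python3 go.py -43 46 60 0
```

```text
t 13.8833 stand now [-40.5  46.1  58.2] F(stand) [-11.2   0.5  44.1] grip 0.002 21.961930082179606 q [-0.63  0.46  0.48  2.18 -0.38  0.59  0.22]
shift [-0.1 -2.5 -1.8] turn [ 0.  -0.2  0.1]
tool axes in stand [[-0.001, 1.0, 0.0], [1.0, 0.001, 0.003], [0.003, 0.0, -1.0]]
```

>>> {"api": "step_arm", "payload": {
  "increments": [
    [[-1,0,0,-15,0,0,0],[-1,0,0,-50,0,0,0],[-1,0,0,-90,0,0,0],[-1,0,0,-130,0,0,0],[-1,-40,0,-150,0,0,0],[-1,-80,0,-150,0,0,0],[-1,-120,0,-150,0,0,0],[-1,-150,0,-150,0,0,0],[-1,-150,0,-150,0,0,0]]
  ]
}}

```text
t: 14.63
eef_pos: [0.4895, -0.1016, 0.2066]
tool_rot: [0.002, 0.678, 0.735, -0.0]
contact_force: [-0.3, -0.7, 0.2]
gripper_width: 0.0
grasp_force: 0.0
```

```bash
python3 - <<'E'
from station import bot
from h import *
import cv2
from scipy.spatial.transform import Rotation as R
print(bot.get_obs()['contact_force'].round(1))
ims=[]
for n,(a,b,c,d) in dict(side=(195,320,285,365),top=(222,298,240,340)).items():
    k=bot.read_camera(n);pickle.dump(k,open(n+'.pkl','wb'))
    ims.append(cv2.resize(k['image'][a:b,c:d],None,fx=4,fy=4,interpolation=2)[...,::-1])
o=np.zeros((500,730,3),np.uint8);o[:500,:320]=ims[0];o[:304,325:725]=ims[1];cv2.imwrite('pics/p7.png',o)
p=np.load('stand.npy')
for a in(0,.06,.12):
  L=np.array([30-73*np.cos(a)+11*np.sin(a),45.5,49+73*np.sin(a)+11*np.cos(a)])/1e3
  W=R.from_euler('z',p[2]).apply(L)+[p[0],p[1],0]
  print(a,(proj(cam('side'),W)-[285,195])*4)
E
```

```text
[-0.3 -0.7  0.2]
0 [[253.69400042 338.74291072]]
0.06 [[251.89095822 330.66218818]]
0.12 [[249.43745597 322.60838815]]
```

View pics/p7.png

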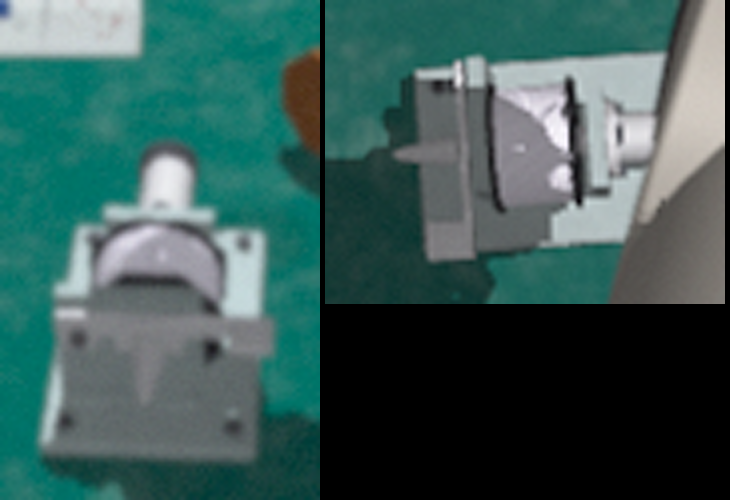

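The keeper lies level, with its tab at about (252,338) against a predicted (254,339) for fully down. The fork is astride the axle and the knob is home, so I hand in.

```bash
python3 -c "
from station import bot
print(bot.hand_in())"
```

```text
the job is handed in; nothing more can be done
None
```

I handed the job in at about 15 s of the 72 s allowed: the axle stopped hard at home with the reel on it, and the keeper is fully down over the groove; the hand-in returned no verdict, and I judged the reel's lift off the floor only by eye.

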